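# Find the high spot of a cam with the dial indicator

## Robot

A 6-joint arm with a two-finger parallel gripper is mounted at the origin on the work surface; the furniture and walls round the work are solid. World frame = base frame: x ahead of the robot, y to its left, z up, the work surface at z = 0. Lengths are in mm, angles in rad, forces in N, time in s.
With the tool pointing down it reaches from about 325 to 750 mm from the base axis. Payload 7.6 kg.
Tool frame: the origin (TCP) lies between the finger pads; the fingertips stand 14 mm ahead of it and the grasp point (between the pads) lies 5 mm behind it; z points along the fingers, y is the direction in which the jaws open and shut (so a half turn about z gives the same grasp; the last joint's range is limited). The gripper opens to 85 mm and grips with 20 to 120 N. Pads are 22 mm wide; open, the fingers measure 114 mm over their backs; the gripper's body (76 mm by 85 mm) begins 54 mm behind the grasp point. The pads swing forward as they close: fully open they stand 13 mm farther back than shut.
Start: joints at [0.63, 0.052, 1.401, -0, 1.689, -0.07], TCP at [401.542, 338.243, 245.323] pointing down, gripper open.
Joint ranges: [-2.9, 2.9], [-0.91, 2.17], [0.12, 2.37], [-1.06, 4.2], [0.26, 2.73], [-2.93, 2.93]. Speed limits (rad/s): [2.57, 2.57, 3.01, 3.14, 3.14, 3.14].

## Interface

Orientations are given as a unit quaternion [w, x, y, z].
In Python, from rig import ctrl, vision, models gives the robot as it stands.
- The arm moves only by the shell command python3 -m pendant 'ROWS'. ROWS is JSON, a list that holds one entry, the list of rows, each a list of 7 numbers: the shift along the world's x, y, z in mm, then the turn, a rotation vector about the world's x, y, z in degrees, then the gripper command: -1 is shut, 1 is fully open, values between are in proportion. A call has 1 to 12 rows; each row shifts and turns the pose as measured when the row begins; what a row does not reach is not made up. A row lasts 1/10 s, in which the tool goes at most 50 mm and 8.59 degrees, less where a joint would pass 70% of its speed; a pose out of reach is approached as far as the arm can. A call is refused whole if a number of a shift passes 50 or a number of a turn 8.59, either way. A call with a gripper value outside its range is refused whole. The fingers move at their own pace and stop on an object; the grip force is fixed at half the most. Time passes only in rows, so rows that do not move let the fingers close. It gives the time, the measured TCP pose, the force and the opening at its end, in the units of the state.
- ctrl.observe(): the state, without advancing time (a new reading comes with each control period).
- vision.get_image(name): name is "scene" or "top" or "wrist"; returns the picture (400x640x3 uint8, red, green, blue); there is no depth.
- vision.camera_params(name): a dict with "K" (3x3 intrinsics, pixels), "rvec" (rotation vector, rad) and "tvec" (3), from world to camera coordinates, as OpenCV has them. Camera axes: x right, y down, z forward; pixel columns grow to the right and rows downward; lengths in mm; the calibration is good to about 2 mm. The wrist camera is an equidistant fisheye: a pixel r from the principal point sees the ray r / f radians off the axis. A picture is of the moment at which its call begins: read the wrist's pose just before it. camera_params takes no time and is no camera call; for the wrist camera it gives the pose at the moment of the call.
- ctrl.hand_in(): hands the job in, once; it reports no verdict.
Trained networks look in the newest picture that a camera, given by its name, has taken for a name from the list of things; names that differ only in an ending like _2 or _b are one class to them, and where a whole thing is asked for, a point or a joint stands for the part that bears it (a point fixed in the world has none). Each returns a list of dicts, best first, with "p" (0 to 1); they miss things now and then, are a little off and sometimes report something else, mostly with a low value. They report only what shows in the picture. A call takes as long as a camera call.
- models.trace(camera, query): "pixels" (400x640 bool, what is visible of it) and "box" ([left, top, right, bottom] in pixels, round what is visible of it).
The state is a dict: "time_s": time; "q": joint angles; "qd": joint speeds; "tau": joint torques, N m; "ee_pos": TCP position; "tcp_rot": TCP orientation; "wrist_force": force on the tool from outside, world axes, zero at the start; "wrist_torque": the same for the moment, N m; "gripper_width": finger opening in mm.
Only numpy, scipy, OpenCV 4.12 (cv2) and the standard library are available. Lean on these libraries where they do the work, as an engineer would, in place of code of your own. Each camera call takes 0.05 s, during which the arm holds its last target. There are 200 camera calls.

## Task

Find the high spot of the cam hidden in the drive unit: push the dial indicator in on its slide until the plunger bears on the cam with a light preload of a millimetre or two, then turn the handwheel right round while watching the dial. Leave the unit standing with the highest point of the cam (not the smaller second lobe) under the plunger, and let go. Never drive the plunger to the end of its travel, and leave the other things on the bench where they lie.

Things in the scene. Friction and masses are not known exactly. Their poses are not given: they have to be found in the camera images.
- cam_fixture: cam drive unit and dial indicator on one bolted aluminium plate, 110 x 250 x 14 mm; origin under the plate's centre, z up. Grey cam box (90 x 90 mm, to 75 mm high) with a black handwheel on top at y = +70 mm and a motor beyond it; on the -y half the indicator slide, which moves along the fixture's y. The cam turns with the handwheel, in no known relation to it.
- shaft_axis (a point): point on the upright shaft of cam and handwheel, 46 mm above the bench (the plunger's height). Unseen in the box: cam with base circle 24 mm in radius, a main lobe whose peak stands 32 mm from this axis, and elsewhere a smaller lobe, peak 28 mm. The main lobe rises and falls within about 50 degrees either side of its peak, 1 mm below it at 10 degrees off.
- grip_point (a point): centre of the steel grip on the handwheel: upright, 17 mm thick, revolving on its own pin 40 mm from the shaft axis; bench heights: disc top 90 mm (disc 104 mm across), grip 90 to 139 mm, this point 118 mm. Follow it round in a level circle about the shaft axis; it takes about 2 to 4 N to turn, and the wheel stays where it is left.
- slide_knob (a point): centre of the black upright push knob at the rear of the indicator slide, 19 mm thick; the thick part is 70 to 106 mm above the bench, this point 88 mm. Its centre lies 14 mm behind the dial's edge (dial top 58 mm above the bench). Push it along the fixture's +y to bring the indicator to the cam.
- handwheel (a joint): angle of the handwheel, rad, positive anticlockwise seen from above; at 0 the grip lies on the fixture's -x side of the shaft. It turns freely for more than two turns each way.
- indicator_slide (a joint): travel of the indicator slide, m: 0 fully back, growing towards the cam, 0.040 at its front stop. About 12 N of friction holds it where it is left. The fully extended plunger tip is 52 mm minus this travel from the shaft axis, so if the plunger is set to 1 or 2 mm on the base circle the main lobe still fits in its stroke.
- needle (a joint): dial reading: angle of the needle, rad, clockwise from above; 0 with the plunger fully out, pointing to the plunger side. One whole turn (6.28) is 12 mm, the end of the plunger's stroke (30 degrees a millimetre; 12 long marks). The plunger spring pushes with 1 N at 0, 3.4 N at 12 mm; at the end of its stroke it goes solid.
- contact_tip: round steel contact point (6 mm ball) on the indicator's plunger, entering the cam box through a port; origin at its foremost point, 46 mm above the bench. Touching the cam, its level distance from the shaft axis is the cam's radius there (to a few tenths of a millimetre near the peaks).
- hex_key_fold: folding hex key set, 24 x 100 x 22 mm, lying beside the fixture; leave it alone. Origin under its middle.
- usb_stick: USB stick, 18 x 50 x 9 mm, lying at the left; leave it alone. Origin under its middle.
- amber_tape: roll of tape lying flat, 62 x 65 x 12 mm, at the left edge of the bench; leave it alone. Origin under its middle.

How it is judged:
By the outcome, as a careful person would: the job done as asked, in the order asked, and still so for the second after the job is handed in, with the robot touching nothing.
It also fails if it takes over 69 s, if anything falls off the work surface, if the arm or the gripper's body presses on something with over 40 N, if the wrist force passes 120 N, or if a joint passes its speed limit or range.

## Working session

There is one attempt and no reset: what is moved stays moved. The work goes in short steps, Python scripts to look and compute and a shell command to move; the robot and the scene stay as the last step left them, time stands still between calls to the robot, and variables do not carry over. Pictures are saved under pics/ and viewed, about 8 in all and at most 12, crops included, and the job is handed in when it is done.

```bash
mkdir -p pics; ls; cat > h.py <<'E'
import numpy as np, cv2
from rig import ctrl, vision, models
def cam(n):
    p=vision.camera_params(n); K=np.array(p["K"],float); R=cv2.Rodrigues(np.array(p["rvec"],float))[0]; t=np.array(p["tvec"],float).ravel(); return K,R,t
def ray(n,uv,z,c=None):
    K,R,t=c or cam(n); x=(np.array(uv,float)-K[:2,2])/np.array([K[0,0],K[1,1]])
    if n=="wrist":
        r=np.hypot(*x); d=np.array([*(x/r*np.sin(r) if r>0 else x),np.cos(r)])
    else: d=np.array([*x,1.])
    o=-R.T@t; d=R.T@d; return o+d*(z-o[2])/d[2]
def proj(n,P,c=None):
    K,R,t=c or cam(n); q=R@np.array(P,float)+t
    if n=="wrist":
        th=np.arctan2(np.hypot(q[0],q[1]),q[2]); x=q[:2]/np.hypot(q[0],q[1])*th
    else: x=q[:2]/q[2]
    return x*[K[0,0],K[1,1]]+K[:2,2]
def save(im,f): cv2.imwrite("pics/"+f,cv2.cvtColor(im,cv2.COLOR_RGB2BGR))
E
python3 - <<'E'
from h import *
for n in("top","scene"):
    im=vision.get_image(n); save(im,n+"0.png")
    c=cam(n); print(n,"cam at",-c[1].T@c[2])
    for q,z in(("cam_fixture",0),("grip_point",118),("slide_knob",106),("handwheel",90),("needle",58),("hex_key_fold",11)):
        for d in models.trace(n,q)[:2]:
            m=d["pixels"]; v,u=np.nonzero(m); print(q,round(d["p"],2),np.round(d["box"]),"centroid",u.mean().round(1),v.mean().round(1),ray(n,(u.mean(),v.mean()),z).round(1))
E
```

```text
pics
top cam at [435.94889681 132.23838697 963.87285523]
cam_fixture 0.93 [297. 141. 442. 213.] centroid 374.8 175.8 [529.6   8.7   0. ]
grip_point 0.56 [330. 183. 336. 194.] centroid 333.0 187.4 [495.3 101.6 118. ]
slide_knob 0.66 [378. 154. 433. 184.] centroid 407.5 169.5 [532.2 -39.6 106. ]
slide_knob 0.24 [380. 207. 432. 221.] centroid 405.1 213.5 [448.8 -35.5 106. ]
handwheel 0.78 [326. 150. 378. 203.] centroid 349.3 177.0 [517.8  69.3  90. ]
hex_key_fold 0.94 [380. 206. 432. 221.] centroid 405.5 213.4 [450.4 -54.9  11. ]
scene cam at [ 69.68514103 650.60094989 629.33849269]
cam_fixture 0.64 [302. 129. 390. 225.] centroid 346.7 184.5 [ 5.338e+02 -5.000e-01  0.000e+00]
cam_fixture 0.37 [282. 292. 298. 314.] centroid 289.0 306.0 [409.1 336.4   0. ]
grip_point 0.43 [333. 182. 336. 183.] centroid 333.2 181.9 [472.  131.1 118. ]
slide_knob 0.78 [348. 128. 376. 180.] centroid 361.9 155.1 [490.4   7.7 106. ]
handwheel 0.78 [315. 156. 359. 188.] centroid 342.1 173.9 [496.2  69.9  90. ]
hex_key_fold 0.64 [376. 171. 404. 199.] centroid 389.3 184.4 [448.8 -50.   11. ]
```

```bash
python3 -c "
import cv2,numpy as np
a=cv2.imread('pics/top0.png');b=cv2.imread('pics/scene0.png')
cv2.imwrite('pics/ab.png',cv2.resize(np.vstack([a,b]),None,fx=.75,fy=.75))"
```

```text
(no output)
```

View pics/top0.png

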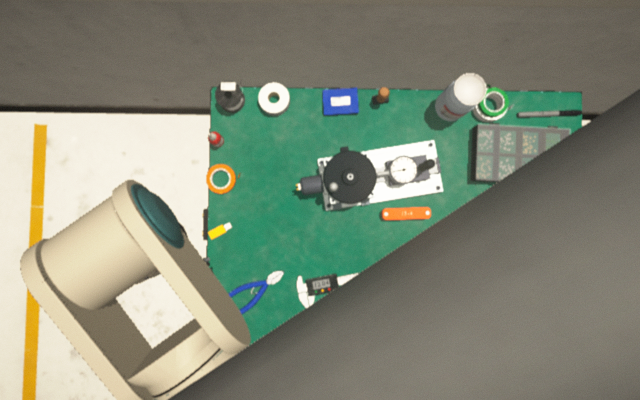

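The fixture runs about (320-440, 141-210): handwheel near (349,177), dial near (403,170), knob near (429,165), with the hex key below at (405,213). I'll crop in closer.

```bash
python3 -c "
import cv2,numpy as np
a=cv2.imread('pics/top0.png')[130:225,290:450];b=cv2.imread('pics/scene0.png')[115:235,275:415]
a=cv2.resize(a,None,fx=5,fy=5,interpolation=cv2.INTER_CUBIC);cv2.imwrite('pics/a.png',a)"
```

```text
(no output)
```

View pics/a.png

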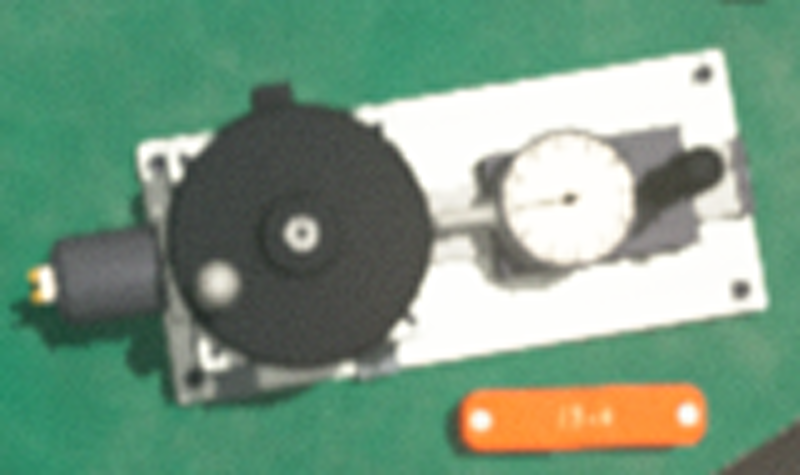

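The crop shows the disc centred at px (350,177), the grip top at (333.6,186.6), the knob top at (431,163.4), and the needle at 0. The plate corners are clear too.

```bash
python3 - <<'E'
from h import *
f=lambda x,y,z: ray("top",(290+x/5-.0,130+y/5-.0),z)
C=[f(x,y,14) for x,y in((140,143),(720,52),(766,306),(183,402))]
for c in C: print(c.round(1))
print("centre",np.mean(C,0).round(1), "sizes",[np.linalg.norm(C[i]-C[i-1]).round(1) for i in range(4)])
d=(C[0]+C[3]-C[1]-C[2])[:2]; d/=np.linalg.norm(d); print("yaxis",d, "yaw deg",np.degrees(np.arctan2(-d[0],d[1])))
c=np.mean(C,0)[:2]; print("shaft from plate",c+70*d)
print("shaft disc",f(300,235,90),"grip",f(218,283,139),"knob",f(705,167,106),"dialc",f(568,198,58))
print(ctrl.observe()["ee_pos"],ctrl.observe()["tcp_rot"])
E
```

```text
[562.9 130.1  14. ]
[ 604.8 -113.6   14. ]
[ 497.9 -133.1   14. ]
[454.3 110.6  14. ]
centre [530.   -1.5  14. ] sizes [np.float64(110.4), np.float64(247.3), np.float64(108.7), np.float64(247.6)]
yaxis [-0.17303741  0.98491525] yaw deg 9.964467404058055
shaft from plate [517.85933082  67.46017453]
shaft disc [517.89055835  68.01750271  90.        ] grip [495.34330604 101.27960923 139.        ] knob [544.4430854  -84.17619341 106.        ] dialc [537.2693993  -41.47613123  58.        ]
[401.52948357 338.25558455 245.34081888] [2.36902240e-05 4.21750581e-01 9.06711886e-01 4.95729786e-05]
```

Everything agrees: yaw is about 10°, shaft (517.9,67.8), grip radius 40.2 and knob on the slide axis. Next I move above the knob with the jaws along the slide axis.

```bash
python3 -m pendant '[[[12,-35,0,0,0,-8,0],[12,-35,0,0,0,-8,0],[12,-35,0,0,0,-8,0],[12,-35,0,0,0,-8,0],[12,-35,0,0,0,-8,0],[12,-35,0,0,0,-8,0],[12,-35,0,0,0,-8,0],[12,-35,0,0,0,-8,0],[12,-35,0,0,0,-8,0],[12,-35,0,0,0,-8,0],[12,-35,0,0,0,-8,0],[11,-36,0,0,0,-8,0]]]'
```

```text
time_s: 1.9
ee_pos: [546.2, -95.8, 246.2]
tcp_rot: [0.001, 0.964, 0.265, 0.002]
wrist_force: [0.7, 0.9, -0.4]
gripper_width: 43.0
```

```bash
python3 -m pendant '[[[0,0,0,0,0,-7,0],[0,0,-20,0,0,-7,0],[0,0,-20,0,0,-7,0],[0,0,0,0,0,0,0],[0,0,0,0,0,0,0]]]'
python3 - <<'E'
from h import *
s=ctrl.observe();print(s["ee_pos"],s["q"]); q=s["tcp_rot"];print("jaw",2*np.degrees(np.arctan2(q[2],q[1]))-90)
c=cam("wrist");im=vision.get_image("wrist");save(im,"w1.png");print(-c[1].T@c[2])
for z,P in(("knob",(544.4,-84.2,106)),("dial",(537.3,-41.5,58)),("shaft",(517.9,67.8,90))):print(z,proj("wrist",P,c))
E
```

```text
time_s: 2.4
ee_pos: [547.0, -102.0, 205.4]
tcp_rot: [0.002, 0.997, 0.074, 0.002]
wrist_force: [-1.0, -0.7, 0.4]
gripper_width: 42.9
[ 546.98784311 -101.98046772  205.42773769] [-0.2492049   0.15220154  1.37284722 -0.00309933  1.61208821  1.17369018]
jaw -81.53360823811192
[613.06369429 -91.86028233 333.10586528]
knob [300.30501214 209.2403704 ]
dial [257.7215324  195.38539264]
shaft [138.620321   207.77473912]
```

View pics/w1.png

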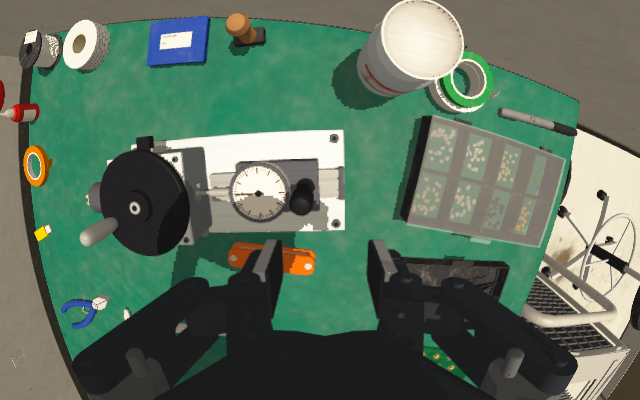

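The knob top is at about (300,205), where the projection puts it. The needle is at 0, pointing at the plunger. I'll go down over the knob and close.

```bash
python3 -m pendant '[[[-1,9,-15,0,0,1.5,0],[-1,9,-20,0,0,0,0],[0,0,-30,0,0,0,0],[0,0,-30,0,0,0,0],[0,0,-20,0,0,0,0],[0,0,0,0,0,0,0],[0,0,0,0,0,0,0]]]'
```

```text
time_s: 3.15
ee_pos: [545.6, -78.8, 88.7]
tcp_rot: [0.003, 0.995, 0.098, 0.006]
wrist_force: [0.3, 0.3, 1.0]
gripper_width: 42.5
```

```bash
python3 -m pendant '[[[-1,-5,3,0,0,0,0],[0,0,0,0,0,0,-1],[0,0,0,0,0,0,-1],[0,0,0,0,0,0,-1],[0,0,0,0,0,0,-1],[0,0,0,0,0,0,-1]]]'
python3 - <<'E'
from h import *
s=ctrl.observe();c=cam("wrist");im=vision.get_image("wrist");save(im,"w2.png")
print(s["ee_pos"],proj("wrist",(537.3,-41.5,58),c))
E
```

```text
time_s: 3.75
ee_pos: [545.9, -83.8, 95.4]
tcp_rot: [0.003, 0.995, 0.099, 0.008]
wrist_force: [-0.2, 0.2, -3.1]
gripper_width: 16.8
[545.85833759 -83.76849115  95.3701502 ] [249.93753934 240.12313518]
```

View pics/w2.png

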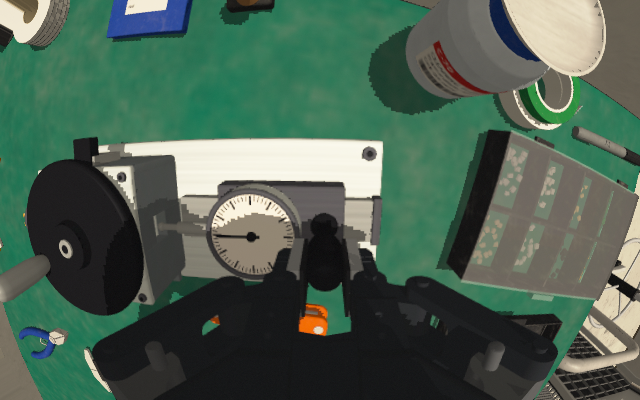

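The knob is between the pads, and the dial at (251,237) is clear with the needle at 0. I'll write a needle reader and push about 20 mm.

```bash
cat >> h.py <<'E'
D=np.array([-.173,.985])
def needle(im,ctr,c,n="wrist",z=58):
    """ctr world xy of dial; refine offset, return mm reading"""
    g=cv2.GaussianBlur(im.mean(2).astype(np.float32),(3,3),0); best=None
    rr=np.arange(6,18.1,1.); base=np.arctan2(D[1],D[0]); th=np.radians(np.arange(0,360,1.))
    for dx in np.arange(-4,4.1,1):
      for dy in np.arange(-4,4.1,1):
        X=ctr[0]+dx+np.outer(np.cos(base-th),rr); Y=ctr[1]+dy+np.outer(np.sin(base-th),rr)
        P=np.stack([X.ravel(),Y.ravel(),np.full(X.size,z)]); K,R,t=c; q=R@P+t[:,None]
        h=np.hypot(q[0],q[1]); a=np.arctan2(h,q[2])/h if n=="wrist" else 1/q[2]
        u=(q[0]*a*K[0,0]+K[0,2]).astype(np.float32); v=(q[1]*a*K[1,1]+K[1,2]).astype(np.float32)
        s=cv2.remap(g,u.reshape(X.shape),v.reshape(X.shape),cv2.INTER_LINEAR)
        m=s.max(1)  # needle: dark all along
        i=m.argmin()
        if best is None or m[i]<best[0]-1e-6: best=(m[i],i,dx,dy)
    return best[1]/30,best
def read(ctr):
    s=ctrl.observe(); c=cam("wrist"); im=vision.get_image("wrist"); r=needle(im,ctr,c)
    print("t",s["time_s"],"tcp",np.round(s["ee_pos"],1),"w",s["gripper_width"],"F",np.round(s["wrist_force"],1),"READ mm",round(r[0],2),r[1]); return im,c,r
E
python3 -c "
from h import *
import cv2
im=cv2.cvtColor(cv2.imread('pics/w2.png'),cv2.COLOR_BGR2RGB);print(needle(im,(537.3,-41.5),cam('wrist')))"
python3 -m pendant '[[[-1,5,-2,0,0,0,-1],[-1,5,0,0,0,0,-1],[-1,5,0,0,0,0,-1],[-1,5,0,0,0,0,-1],[0,0,0,0,0,0,-1]]]'
python3 -c "
from h import *
im,*_=read((537.3-3.5,-41.5+20)); save(im,'w3.png')"
```

```text
(np.float64(11.966666666666667), (np.float32(49.280293), np.int64(359), np.float64(2.0), np.float64(2.0)))
time_s: 4.3
ee_pos: [544.0, -73.5, 95.4]
tcp_rot: [0.013, 0.995, 0.096, 0.011]
wrist_force: [-2.2, 5.8, -0.5]
gripper_width: 16.3
t 4.3 tcp [544.  -73.5  95.4] w 16.257391043703603 F [-2.2  5.8 -0.5] READ mm 5.93 (np.float32(41.064777), np.int64(178), np.float64(1.0), np.float64(4.0))
```

```bash
python3 -c "
from h import *
im,*_=read((537.3-1.8,-41.5+10)); save(im,'w3.png'); read((537.3,-41.5)); d=models.trace('wrist','slide_knob')
im=cv2.resize(im[130:330,130:400],None,fx=2.5,fy=2.5);save(im,'w3c.png')"
```

```text
t 4.35 tcp [544.  -73.4  95.4] w 16.636938645318704 F [ 1.3 -0.8 -3.2] READ mm 0.1 (np.float32(43.8256), np.int64(3), np.float64(1.0), np.float64(3.0))
t 4.4 tcp [544.  -73.4  95.4] w 16.71811322012995 F [ 1.7 -0.3 -2.8] READ mm 8.0 (np.float32(35.273193), np.int64(240), np.float64(-4.0), np.float64(-4.0))
```

View pics/w3c.png

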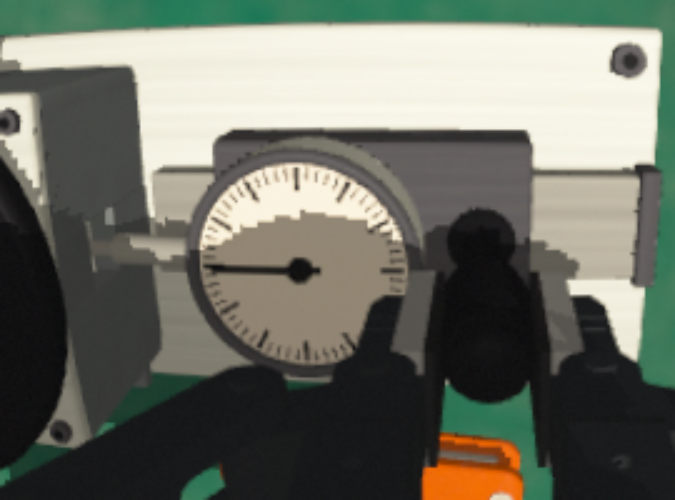

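The needle is still at 0 and the slide has moved about 10 mm, held between the pads. I'll keep pushing.

```bash
python3 -m pendant '[[[-1,7,0,0,0,0,-1],[-1,7,0,0,0,0,-1],[-1,6,0,0,0,0,-1],[0,0,0,0,0,0,-1]]]'
python3 -c "
from h import *
s=ctrl.observe()['ee_pos']; read((s[0]-544+536.5,s[1]+73.4-28.5))"
```

```text
time_s: 4.9
ee_pos: [541.6, -60.0, 95.4]
tcp_rot: [0.02, 0.995, 0.094, 0.012]
wrist_force: [-0.7, 6.1, -1.7]
gripper_width: 16.4
t 4.9 tcp [541.6 -60.   95.4] w 16.40976686563485 F [-0.7  6.1 -1.7] READ mm 4.63 (np.float32(49.20361), np.int64(139), np.float64(-2.0), np.float64(0.0))
```

```bash
python3 -c "
from h import *
s=ctrl.observe()['ee_pos']; im,c,r=read((s[0]-544+536.5,s[1]+73.4-28.5))
save(cv2.resize(im[130:330,130:400],None,fx=2,fy=2),'w4c.png')"
```

```text
t 4.95 tcp [541.6 -59.8  95.4] w 16.806099100602843 F [ 1.7 -1.7 -3.8] READ mm 4.57 (np.float32(49.94289), np.int64(137), np.float64(-3.0), np.float64(0.0))
```

View pics/w4c.png

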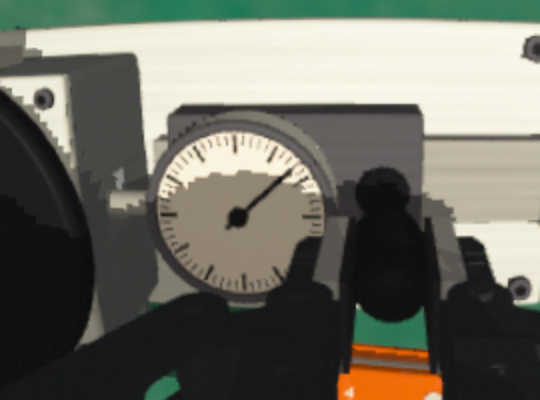

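The needle reads about 4.6 mm, so it is already touching a raised part of the cam, or the start travel wasn't 0. To be safe I'll back off to about 1.5 mm here before turning anything.

```bash
python3 -m pendant '[[[1,-5,0,0,0,0,-1],[0,0,0,0,0,0,-1]]]'
python3 -c "
from h import *
s=ctrl.observe()['ee_pos']; read((s[0]-544+536.5,s[1]+73.4-28.5))"
```

```text
time_s: 5.2
ee_pos: [542.1, -62.9, 95.4]
tcp_rot: [0.018, 0.995, 0.095, 0.011]
wrist_force: [3.4, -7.1, -4.2]
gripper_width: 16.4
t 5.2 tcp [542.1 -62.9  95.4] w 16.351333467285908 F [ 3.4 -7.1 -4.2] READ mm 1.43 (np.float32(72.24025), np.int64(43), np.float64(3.0), np.float64(-2.0))
```

```bash
python3 -m pendant '[[[0,0,0,0,0,0,0],[0,0,0,0,0,0,0],[0,0,0,0,0,0,0],[0,0,30,0,0,0,0],[0,0,40,2.3,1.6,0,0],[-8,28,15,0,0,0,0],[-12,40,0,0,0,0,0],[-12,40,0,0,0,0,0],[-12,40,0,0,0,0,0],[0,0,0,0,0,0,0],[0,0,0,0,0,0,0]]]'
python3 - <<'E'
from h import *
s=ctrl.observe();c=cam("wrist");im=vision.get_image("wrist");save(im,"w5.png")
print(s["ee_pos"],s["tcp_rot"]);print("grip top pred",proj("wrist",(495.3,101.3,139),c),"shaft",proj("wrist",(517.9,67.8,90),c), "dial",proj("wrist",(534.5,-18,58),c))
d=models.trace("wrist","grip_point")
for k in d[:2]:
    v,u=np.nonzero(k["pixels"]);print(k["p"],k["box"],ray("wrist",(u.mean(),v.mean()),115,c))
E
```

```text
time_s: 6.35
ee_pos: [497.2, 88.9, 188.1]
tcp_rot: [-0.002, 0.996, 0.094, 0.003]
wrist_force: [-0.3, -0.6, 0.2]
gripper_width: 42.5
[497.21679016  88.89256137 188.12660344] [-0.00236582  0.99556137  0.09404227  0.00283109]
grip top pred [303.98199232 232.04621432] shaft [357.64281741 189.18617822] dial [449.995997   181.93721568]
0.85 [289.8, 197.8, 318.8, 237.8] [496.09810256 101.86815105 115.        ]
```

View pics/w5.png

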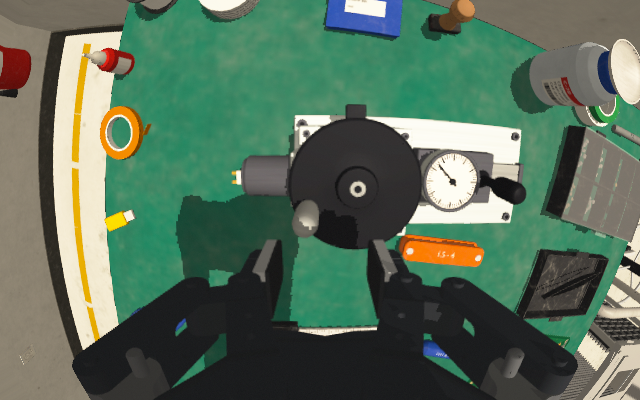

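The wheel centre at (357,189), the dial at (450,181) and the grip top at about (306,222) all match the predictions. I'll go down onto the grip and close.

```bash
python3 -m pendant '[[[-2,10,0,0,0,0,0],[0,0,-20,0,0,0,0],[0,0,-25,0,0,0,0],[0,0,-22,0,0,0,0],[0,0,0,0,0,0,0]]]'
python3 -m pendant '[[[0,0,0,0,0,0,-0.4],[0,0,0,0,0,0,-1],[0,0,0,0,0,0,-1],[0,0,0,0,0,0,-1],[0,0,0,0,0,0,-1]]]'
python3 -c "
from h import *
read((536.2,-18.5)) ;read((536.2,-18.5))"
```

```text
time_s: 6.95
ee_pos: [496.8, 95.9, 119.5]
tcp_rot: [-0.002, 0.996, 0.089, 0.004]
wrist_force: [-1.1, -0.2, -0.2]
gripper_width: 42.6
time_s: 7.45
ee_pos: [496.7, 97.1, 121.0]
tcp_rot: [-0.004, 0.996, 0.089, 0.003]
wrist_force: [0.4, 1.2, -6.8]
gripper_width: 15.2
t 7.45 tcp [496.7  97.1 121. ] w 15.213183568496573 F [ 0.4  1.2 -6.8] READ mm 1.5 (np.float32(107.892334), np.int64(45), np.float64(-2.0), np.float64(-3.0))
t 7.5 tcp [496.6  97.1 120.9] w 15.12823569229379 F [ 0.4  1.5 -6.9] READ mm 1.5 (np.float32(107.739784), np.int64(45), np.float64(-2.0), np.float64(-3.0))
```

Gripped: the reading is 1.5 mm and the wheel turned slightly as the jaws centred. I'll add a helper that works out arc steps and readings, then start turning anticlockwise.

```bash
cat >> h.py <<'E'
S=np.array([517.9,67.8]); E_=np.array([.985,.173]); OFF=-7.4*E_
def wheel(step=15,n=12,ctr=(535,-21)):
    s=ctrl.observe(); g=np.array(s["ee_pos"][:2])+OFF-S; psi=np.degrees(np.arctan2(g[1],g[0]))
    im,c,r=read(ctr); print("grip r %.1f  wheel psi_world %.1f"%(np.hypot(*g),psi%360))
    for i in range(n):
        a=np.radians(psi+step*i); b=np.radians(psi+step*(i+1)); d=40*np.array([np.cos(b)-np.cos(a),np.sin(b)-np.sin(a)])
        print("[%.0f,%.0f]"%tuple(d),end=" ")
    print(); return im
E
python3 -m pendant '[[[-6,-8,0,0,0,0,-1],[-4,-10,0,0,0,0,-1],[0,0,0,0,0,0,-1]]]'; python3 -c "
from h import *
wheel()"
```

```text
time_s: 7.85
ee_pos: [486.8, 78.2, 121.0]
tcp_rot: [-0.004, 0.996, 0.089, 0.004]
wrist_force: [1.9, -3.5, -8.8]
gripper_width: 15.0
t 7.85 tcp [486.8  78.2 121. ] w 14.964183182200696 F [ 1.9 -3.5 -8.8] READ mm 1.57 (np.float32(107.03646), np.int64(47), np.float64(-2.0), np.float64(-2.0))
grip r 39.4  wheel psi_world 166.6
[-1,-10] [2,-10] [4,-10] [7,-8] [8,-6] [10,-4] [10,-1] [10,2] [10,4] [8,7] [6,8] [4,10]
```

Turned 30° with the reading unchanged at 1.5, so this is the base circle and the preload is already right. Backing off was the correct call. Continuing round.

```bash
python3 -m pendant '[[[-1,-10,0,0,0,0,-1],[2,-10,0,0,0,0,-1],[0,0,0,0,0,0,-1]]]'; python3 -c "
from h import *
wheel()"
```

```text
time_s: 8.2
ee_pos: [487.8, 58.0, 121.0]
tcp_rot: [-0.006, 0.996, 0.089, 0.004]
wrist_force: [4.3, -1.0, -9.3]
gripper_width: 15.0
t 8.2 tcp [487.8  58.  121. ] w 15.007777806734708 F [ 4.3 -1.  -9.3] READ mm 4.87 (np.float32(96.0332), np.int64(146), np.float64(-3.0), np.float64(4.0))
grip r 39.0  wheel psi_world 196.6
[4,-10] [7,-8] [8,-6] [10,-4] [10,-1] [10,2] [10,4] [8,7] [6,8] [4,10] [1,10] [-2,10]
```

```bash
python3 -m pendant '[[[4,-10,0,0,0,0,-1],[0,0,0,0,0,0,-1]]]'; python3 -c "
from h import *
im=wheel(n=6,ctr=(533,-22)); c=proj('wrist',(533,-23,58)).astype(int); print(c); im=cv2.resize(im[c[1]-45:c[1]+45,c[0]-60:c[0]+60],None,fx=5,fy=5);save(im,'w6c.png')"
```

```text
time_s: 8.45
ee_pos: [492.4, 48.3, 121.0]
tcp_rot: [-0.006, 0.996, 0.089, 0.004]
wrist_force: [6.1, -1.5, -9.4]
gripper_width: 15.3
t 8.45 tcp [492.4  48.3 121. ] w 15.269313476889069 F [ 6.1 -1.5 -9.4] READ mm 4.83 (np.float32(104.35685), np.int64(145), np.float64(1.0), np.float64(3.0))
grip r 38.8  wheel psi_world 212.3
[7,-8] [9,-6] [10,-4] [10,-1] [10,2] [9,4] 
[442 185]
```

View pics/w6c.png

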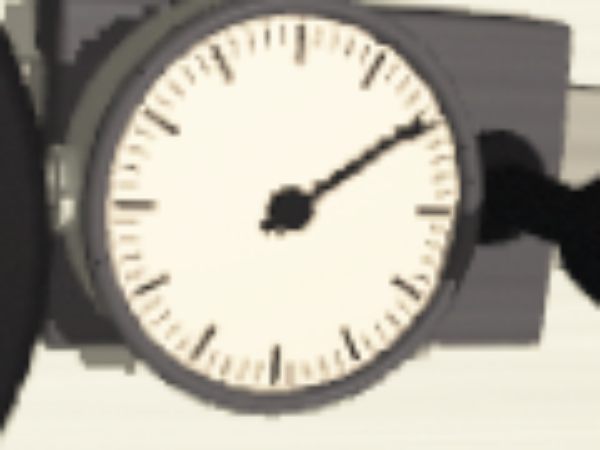

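The needle is at about 5.0 mm and the reader says 4.83. It's flat between ψ 196° and 212°, which looks like the small lobe's crest. I'll improve the hub finding and go on.

```bash
cat >> h.py <<'E'
def needle(im,ctr,c,n="wrist",z=58):
    g=im.mean(2).astype(np.float32); p=proj(n,(*ctr,z),c); W=14; x0,y0=(np.round(p)-W).astype(int)
    px=np.linalg.norm(proj(n,(ctr[0]+10,ctr[1],z),c)-p)/10
    w=cv2.GaussianBlur(g,(0,0),2.6*px*.6)[y0:y0+2*W+1,x0:x0+2*W+1]; j,i=np.unravel_index(w.argmin(),w.shape)
    ww=255-w[max(j-2,0):j+3,max(i-2,0):i+3]; ww=ww-ww.min(); yy,xx=np.mgrid[max(j-2,0):max(j-2,0)+ww.shape[0],max(i-2,0):max(i-2,0)+ww.shape[1]]
    h=ray(n,(x0+(ww*xx).sum()/ww.sum(),y0+(ww*yy).sum()/ww.sum()),z,c)[:2]
    rr=np.arange(6,17.1,.5); th=np.radians(np.arange(0,360,1.)); b=np.arctan2(D[1],D[0])
    s=np.array([[g[tuple(np.round(proj(n,(*(h+r*np.array([np.cos(b-t),np.sin(b-t)])),z),c)).astype(int)[::-1])] for r in rr] for t in th]).mean(1)
    k=s.argmin(); wd=np.maximum(s.mean()-20-np.roll(s,10-k)[:21],0)+1e-6
    return ((k-10+(wd*np.arange(21)).sum()/wd.sum())%360)/30,(h.round(1),s[k].round(),np.median(s).round())
E
python3 -c "
from h import *
wheel(n=1,ctr=(534,-20))"
python3 -m pendant '[[[7,-8,0,0,0,0,-1],[9,-6,0,0,0,0,-1],[0,0,0,0,0,0,-1]]]'; python3 -c "
from h import *
im=wheel(n=6,ctr=(534,-20))"
```

```text
t 8.5 tcp [492.3  48.4 121. ] w 15.003220685518858 F [  4.7  -0.1 -10. ] READ mm 4.91 (array([535.4, -20.1]), np.float32(51.0), np.float32(244.0))
grip r 38.9  wheel psi_world 212.1
[7,-8] 
time_s: 8.85
ee_pos: [508.7, 33.8, 121.0]
tcp_rot: [-0.007, 0.996, 0.09, 0.003]
wrist_force: [4.5, 2.9, -7.3]
gripper_width: 15.2
t 8.85 tcp [508.7  33.8 121. ] w 15.191239759850948 F [ 4.5  2.9 -7.3] READ mm 1.53 (array([535.6, -20.1]), np.float32(63.0), np.float32(243.0))
grip r 38.9  wheel psi_world 244.9
[10,-3] [10,-0] [10,2] [9,5] [8,7] [6,9]
```

Confirmed: the small lobe's crest is near ψ 204° and the reading is back to 1.5 on base. Continuing in 30° stages.

```bash
python3 -m pendant '[[[10,-3,0,0,0,0,-1],[10,0,0,0,0,0,-1],[0,0,0,0,0,0,-1]]]'; python3 -c "
from h import *
im=wheel(n=4,ctr=(534,-20))"
python3 -m pendant '[[[10,2,0,0,0,0,-1],[9,5,0,0,0,0,-1],[0,0,0,0,0,0,-1]]]'; python3 -c "
from h import *
im=wheel(n=4,ctr=(534,-20))"
```

```text
time_s: 9.2
ee_pos: [528.8, 30.1, 120.9]
tcp_rot: [-0.006, 0.996, 0.09, 0.002]
wrist_force: [2.9, 3.1, -7.5]
gripper_width: 15.1
t 9.2 tcp [528.8  30.1 120.9] w 15.109584766157122 F [ 2.9  3.1 -7.5] READ mm 1.5 (array([535.8, -20. ]), np.float32(50.0), np.float32(241.0))
grip r 39.2  wheel psi_world 275.4
[10,2] [9,5] [8,7] [6,9] 
time_s: 9.55
ee_pos: [547.7, 36.4, 120.9]
tcp_rot: [-0.005, 0.996, 0.09, 0.001]
wrist_force: [1.4, 1.8, -6.3]
gripper_width: 14.9
t 9.55 tcp [547.7  36.4 120.9] w 14.891521062884442 F [ 1.4  1.8 -6.3] READ mm 1.66 (array([536.1, -20.2]), np.float32(50.0), np.float32(241.0))
grip r 39.7  wheel psi_world 304.5
[8,7] [6,9] [3,10] [1,10]
```

```bash
python3 -m pendant '[[[8,7,0,0,0,0,-1],[6,9,0,0,0,0,-1],[0,0,0,0,0,0,-1]]]'; python3 -c "
from h import *
im=wheel(n=4,ctr=(534,-20))"
python3 -m pendant '[[[3,10,0,0,0,0,-1],[0,0,0,0,0,0,-1]]]'; python3 -c "
from h import *
im=wheel(n=4,ctr=(534,-20))"
```

```text
time_s: 9.9
ee_pos: [561.3, 51.1, 120.9]
tcp_rot: [-0.003, 0.996, 0.089, 0.0]
wrist_force: [1.0, 2.7, -5.8]
gripper_width: 15.1
t 9.9 tcp [561.3  51.1 120.9] w 15.086010214763302 F [ 1.   2.7 -5.8] READ mm 11.13 (array([522. , -14.3]), np.float32(26.0), np.float32(34.0))
grip r 40.3  wheel psi_world 333.5
[3,10] [1,10] [-2,10] [-5,9] 
time_s: 10.15
ee_pos: [564.8, 60.1, 121.0]
tcp_rot: [-0.002, 0.996, 0.088, 0.001]
wrist_force: [1.9, 3.6, -7.3]
gripper_width: 15.3
t 10.15 tcp [564.8  60.1 121. ] w 15.280115796363757 F [ 1.9  3.6 -7.3] READ mm 11.15 (array([532.1, -10.2]), np.float32(26.0), np.float32(93.0))
grip r 40.6  wheel psi_world 347.2
[1,10] [-2,10] [-4,9] [-7,8]
```

The hub finder locked on something else here, so I'll narrow its window and look.

```bash
sed -i 's/W=14/W=6/' h.py; python3 -c "
from h import *
im=wheel(n=1,ctr=(536,-20)); save(im,'w7.png')"
```

```text
t 10.2 tcp [564.6  59.8 120.9] w 14.824923821358999 F [ 3.6  1.6 -8. ] READ mm 0.65 (array([532. , -24.5]), np.float32(27.0), np.float32(37.0))
grip r 40.5  wheel psi_world 346.7
[1,10]
```

View pics/w7.png

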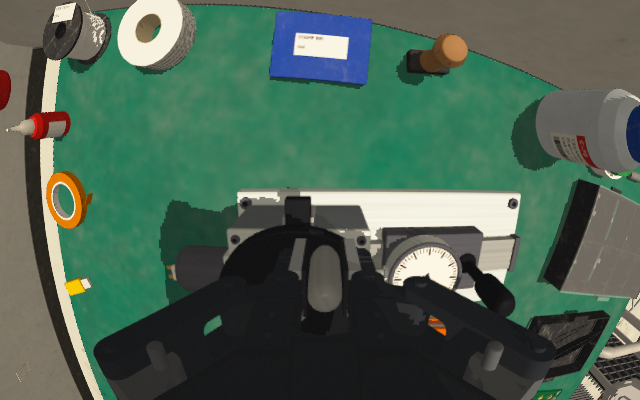

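Here the finger link covers the dial from the wrist camera. I'll try the top and scene cameras.

```bash
python3 -c "
from h import *
o=[]
for n in('top','scene'):
    im=vision.get_image(n); c=cam(n); p=proj(n,(536,-20,58),c).astype(int); print(n,p); o.append(cv2.resize(im[p[1]-30:p[1]+30,p[0]-35:p[0]+35],None,fx=5,fy=5,interpolation=cv2.INTER_CUBIC))
p=proj('wrist',(536,-20,58)).astype(int);print(p);im=vision.get_image('wrist');o.append(cv2.resize(im[p[1]-50:p[1]+10,p[0]-35:p[0]+35],None,fx=5,fy=5,interpolation=cv2.INTER_CUBIC))
im=np.hstack(o); save(cv2.resize(im,(800,230)),'w8.png')"
```

```text
top [392 170]
scene [351 160]
[425 278]
```

View pics/w8.png

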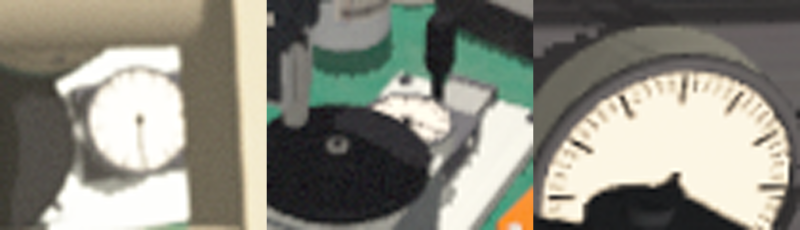

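The top camera sees the dial clearly, with the needle near 8.7 mm, so this is near the main lobe. I'll use it for readings.

```bash
sed -i 's/W=6;/W=6 if n=="wrist" else 12;/' h.py; cat >> h.py <<'E'
def topread(ctr=(537.5,-22.5)):
    K,R,t=cam("top"); K=K*4; K[2,2]=1; K[:2,2]+=1.5
    im=cv2.resize(vision.get_image("top"),None,fx=4,fy=4,interpolation=cv2.INTER_CUBIC); return needle(im,ctr,(K,R,t),"top")
def wt(step=15,n=4):
    print("TOP",topread()); wheel(step,n,(536,-20))
E
python3 -c "
from h import *
wt()"
python3 -m pendant '[[[1,10,0,0,0,0,-1],[0,0,0,0,0,0,-1]]]'; python3 -c "
from h import *
wt()"
python3 -m pendant '[[[-2,10,0,0,0,0,-1],[0,0,0,0,0,0,-1]]]'; python3 -c "
from h import *
wt()"
```

```text
TOP (np.float64(9.284927882262307), (array([534.4, -20.7]), np.float32(221.0), np.float32(253.0)))
t 10.45 tcp [564.5  59.3 121. ] w 14.90467099621328 F [ 4.3  1.6 -7.6] READ mm 0.7 (array([531.7, -24.8]), np.float32(26.0), np.float32(37.0))
grip r 40.5  wheel psi_world 346.0
[1,10] [-2,10] [-4,10] [-7,8] 
time_s: 10.7
ee_pos: [566.0, 68.3, 121.0]
tcp_rot: [-0.001, 0.996, 0.087, 0.002]
wrist_force: [3.5, 5.1, -6.9]
gripper_width: 14.6
TOP (np.float64(6.138175176552598), (array([534.4, -20.9]), np.float32(171.0), np.float32(253.0)))
t 10.75 tcp [565.9  68.1 121. ] w 14.999769908555052 F [ 3.7  3.7 -9.2] READ mm 0.96 (array([531.8, -18.6]), np.float32(27.0), np.float32(37.0))
grip r 40.7  wheel psi_world 358.7
[-1,10] [-4,10] [-6,8] [-8,7] 
time_s: 11.0
ee_pos: [565.2, 77.9, 121.0]
tcp_rot: [-0.0, 0.996, 0.087, 0.003]
wrist_force: [2.0, 4.1, -8.5]
gripper_width: 15.1
TOP (np.float64(9.383762631670917), (array([540. , -23.9]), np.float32(95.0), np.float32(101.0)))
t 11.05 tcp [565.2  77.8 121. ] w 15.193652007170483 F [ 4.2  4.2 -8.1] READ mm 7.83 (array([530.6, -17.6]), np.float32(28.0), np.float32(34.0))
grip r 40.9  wheel psi_world 12.2
[-4,10] [-6,9] [-8,7] [-9,4]
```

Past the main lobe. I'll finish the full turn, then re-grip with the tool yawed so the dial stays visible for a fine second pass.

```bash
python3 -m pendant '[[[-4,10,0,0,0,0,-1],[-6,9,0,0,0,0,-1],[0,0,0,0,0,0,-1]]]'; python3 -c "
from h import *
wheel(n=6,ctr=(536,-20))"
```

```text
time_s: 11.4
ee_pos: [556.0, 96.6, 121.0]
tcp_rot: [0.001, 0.996, 0.086, 0.005]
wrist_force: [-0.9, 3.8, -6.2]
gripper_width: 14.8
t 11.4 tcp [556.   96.6 121. ] w 14.802336856634884 F [-0.9  3.8 -6.2] READ mm 1.5 (array([536. , -19.5]), np.float32(55.0), np.float32(242.0))
grip r 41.3  wheel psi_world 41.7
[-8,7] [-9,5] [-10,2] [-10,-1] [-10,-3] [-9,-6]
```

```bash
python3 -m pendant '[[[-8,7,0,0,0,0,-1],[-9,5,0,0,0,0,-1],[-10,2,0,0,0,0,-1],[0,0,0,0,0,0,-1]]]'; python3 -c "
from h import *
wheel(n=6,ctr=(536,-20))"
```

```text
time_s: 11.85
ee_pos: [529.1, 110.0, 121.0]
tcp_rot: [0.0, 0.996, 0.085, 0.006]
wrist_force: [-2.6, 1.6, -4.5]
gripper_width: 14.7
t 11.85 tcp [529.1 110.  121. ] w 14.736256351551859 F [-2.6  1.6 -4.5] READ mm 1.5 (array([535.7, -19.3]), np.float32(49.0), np.float32(249.0))
grip r 41.1  wheel psi_world 84.5
[-10,-0] [-10,-3] [-9,-6] [-7,-8] [-5,-9] [-2,-10]
```

```bash
python3 -m pendant '[[[-10,0,0,0,0,0,-1],[-10,-3,0,0,0,0,-1],[-9,-6,0,0,0,0,-1],[-7,-8,0,0,0,0,-1],[-5,-9,0,0,0,0,-1],[0,0,0,0,0,0,-1]]]'; python3 -c "
from h import *
wheel(n=1,ctr=(536,-20))"
```

```text
time_s: 12.5
ee_pos: [487.6, 81.5, 121.1]
tcp_rot: [-0.0, 0.996, 0.085, 0.007]
wrist_force: [3.2, -0.4, -10.2]
gripper_width: 14.9
t 12.5 tcp [487.6  81.5 121.1] w 14.89170134202478 F [  3.2  -0.4 -10.2] READ mm 1.48 (array([535.2, -19.9]), np.float32(58.0), np.float32(249.0))
grip r 39.6  wheel psi_world 161.7
[-2,-10]
```

The full turn is done and the reading is back to 1.5 at the start angle. Next I open, yaw about −35°, recentre on the grip and re-grip.

```bash
python3 -m pendant '[[[0,0,0,0,0,0,0],[0,0,0,0,0,0,0],[-4,-1,0,0,0,-7,0],[-3,0,0,0,0,-7,0],[0,0,0,0,0,-7,0],[0,0,0,0,0,-7,0],[0,0,0,0,0,-7,0],[0,0,0,0,0,0,0]]]'; python3 -c "
from h import *
OFF[:]=0
wheel(n=1,ctr=(536,-20)); d=models.trace('wrist','grip_point')
for k in d[:2]:
    v,u=np.nonzero(k['pixels']);print(k['p'],k['box'],ray('wrist',(u.mean(),v.mean()),115))
"
```

```text
time_s: 13.35
ee_pos: [484.4, 80.1, 130.2]
tcp_rot: [0.003, 0.973, -0.23, 0.012]
wrist_force: [-0.6, 0.2, -0.1]
gripper_width: 42.9
t 13.35 tcp [484.4  80.1 130.2] w 42.92174900161421 F [-0.6  0.2 -0.1] READ mm 1.47 (array([535.2, -20.3]), np.float32(58.0), np.float32(243.0))
grip r 35.7  wheel psi_world 159.8
[-2,-10] 
0.76 [308.3, 235.1, 349.2, 294.1] [479.61336602  80.68515502 115.        ]
```

```bash
python3 -m pendant '[[[-5,0,-10,0,1,0,0],[0,0,0,0,0,0,-0.4],[0,0,0,0,0,0,-1],[0,0,0,0,0,0,-1],[0,0,0,0,0,0,-1],[0,0,0,0,0,0,-1]]]'; sed -i 's/^OFF=.*//; s/OFF=-7.4\*E_/OFF=0*E_/' h.py; python3 -c "
from h import *
wheel(n=6,ctr=(536,-20))"
```

```text
time_s: 14.05
ee_pos: [479.2, 80.1, 119.9]
tcp_rot: [0.004, 0.974, -0.225, 0.003]
wrist_force: [-1.0, -0.6, 1.8]
gripper_width: 15.3
t 14.05 tcp [479.2  80.1 119.9] w 15.251023688172113 F [-1.  -0.6  1.8] READ mm 1.44 (array([535.3, -20.3]), np.float32(52.0), np.float32(243.0))
grip r 40.6  wheel psi_world 162.3
[-2,-10] [1,-10] [4,-10] [6,-9] [8,-7] [9,-4]
```

```bash
python3 -m pendant '[[[-2,-10,0,0,0,0,-1],[1,-10,0,0,0,0,-1],[4,-10,0,0,0,0,-1],[6,-9,0,0,0,0,-1],[8,-7,0,0,0,0,-1],[9,-4,0,0,0,0,-1],[10,-2,0,0,0,0,-1],[10,1,0,0,0,0,-1],[10,4,0,0,0,0,-1],[0,0,0,0,0,0,-1]]]'; python3 -c "
from h import *
wheel(n=6,ctr=(536,-20))"
```

```text
time_s: 15.1
ee_pos: [535.9, 33.4, 119.9]
tcp_rot: [-0.003, 0.975, -0.222, -0.001]
wrist_force: [-0.7, 7.7, 2.4]
gripper_width: 14.8
t 15.1 tcp [535.9  33.4 119.9] w 14.816693460153303 F [-0.7  7.7  2.4] READ mm 1.58 (array([535.9, -20.5]), np.float32(47.0), np.float32(240.0))
grip r 38.8  wheel psi_world 297.6
[9,6] [7,8] [4,9] [2,10] [-1,10] [-4,10]
```

Now the fine pass over the main lobe, in steps of about 8–15°.

```bash
R='python3 -c "
from h import *
wheel(8,3,(536,-20))"'
python3 -m pendant '[[[9,6,0,0,0,0,-1],[0,0,0,0,0,0,-1]]]'; eval "$R"
python3 -m pendant '[[[4,4,0,0,0,0,-1],[0,0,0,0,0,0,-1]]]'; eval "$R"
python3 -m pendant '[[[4,4,0,0,0,0,-1],[0,0,0,0,0,0,-1]]]'; eval "$R"
```

```text
time_s: 15.35
ee_pos: [544.1, 38.9, 119.9]
tcp_rot: [-0.003, 0.975, -0.222, -0.003]
wrist_force: [-1.8, 6.0, 1.9]
gripper_width: 15.2
t 15.35 tcp [544.1  38.9 119.9] w 15.203379852725147 F [-1.8  6.   1.9] READ mm 2.4 (array([536.1, -20.5]), np.float32(51.0), np.float32(239.0))
grip r 39.0  wheel psi_world 312.2
[4,4] [3,5] [3,5] 
time_s: 15.6
ee_pos: [547.1, 41.9, 119.9]
tcp_rot: [-0.002, 0.975, -0.222, -0.004]
wrist_force: [-1.8, 5.0, 2.3]
gripper_width: 15.4
t 15.6 tcp [547.1  41.9 119.9] w 15.363820222226002 F [-1.8  5.   2.3] READ mm 3.28 (array([536.1, -20.6]), np.float32(47.0), np.float32(239.0))
grip r 39.0  wheel psi_world 318.4
[3,4] [3,5] [2,5] 
time_s: 15.85
ee_pos: [549.7, 44.9, 119.9]
tcp_rot: [-0.001, 0.975, -0.222, -0.007]
wrist_force: [-1.4, 4.6, 2.0]
gripper_width: 14.9
t 15.85 tcp [549.7  44.9 119.9] w 14.924188265470137 F [-1.4  4.6  2. ] READ mm 4.54 (array([536.1, -20.5]), np.float32(49.0), np.float32(239.0))
grip r 39.2  wheel psi_world 324.3
[3,5] [2,5] [2,5]
```

```bash
R='python3 -c "
from h import *
wheel(8,3,(536,-20))"'
python3 -m pendant '[[[3,5,0,0,0,0,-1],[0,0,0,0,0,0,-1]]]'; eval "$R"
python3 -m pendant '[[[2,5,0,0,0,0,-1],[0,0,0,0,0,0,-1]]]'; eval "$R"
python3 -m pendant '[[[2,6,0,0,0,0,-1],[0,0,0,0,0,0,-1]]]'; eval "$R"
python3 -m pendant '[[[1,6,0,0,0,0,-1],[0,0,0,0,0,0,-1]]]'; eval "$R"
```

```text
time_s: 16.1
ee_pos: [551.8, 47.9, 119.9]
tcp_rot: [-0.0, 0.975, -0.223, -0.009]
wrist_force: [-2.9, 4.6, 2.8]
gripper_width: 15.2
t 16.1 tcp [551.8  47.9 119.9] w 15.194053301475195 F [-2.9  4.6  2.8] READ mm 6.06 (array([536. , -20.3]), np.float32(38.0), np.float32(239.0))
grip r 39.3  wheel psi_world 329.6
[2,5] [2,5] [1,5] 
time_s: 16.35
ee_pos: [553.4, 50.7, 119.9]
tcp_rot: [0.001, 0.975, -0.223, -0.009]
wrist_force: [-2.5, 4.2, 2.9]
gripper_width: 15.0
t 16.35 tcp [553.4  50.7 119.9] w 14.951111676915275 F [-2.5  4.2  2.9] READ mm 7.43 (array([535.8, -20.6]), np.float32(38.0), np.float32(239.0))
grip r 39.4  wheel psi_world 334.3
[2,5] [1,5] [1,6] 
time_s: 16.6
ee_pos: [555.3, 54.9, 119.9]
tcp_rot: [0.002, 0.975, -0.224, -0.009]
wrist_force: [-3.3, 4.5, 2.8]
gripper_width: 14.9
t 16.6 tcp [555.3  54.9 119.9] w 14.89360763233238 F [-3.3  4.5  2.8] READ mm 8.83 (array([535.9, -20.4]), np.float32(49.0), np.float32(239.0))
grip r 39.6  wheel psi_world 341.0
[1,5] [1,6] [-0,6] 
time_s: 16.85
ee_pos: [556.8, 60.0, 119.9]
tcp_rot: [0.003, 0.974, -0.224, -0.008]
wrist_force: [-1.3, 4.2, 0.7]
gripper_width: 15.0
t 16.85 tcp [556.8  60.  119.9] w 14.981039418882387 F [-1.3  4.2  0.7] READ mm 9.28 (array([535.8, -20.3]), np.float32(46.0), np.float32(240.0))
grip r 39.7  wheel psi_world 348.6
[1,6] [-0,6] [-1,6]
```

Readings are still rising and close to the crest: 9.28 mm, against an expected peak near 9.5. I'll carry on over it to bracket the peak.

```bash
R='python3 -c "
from h import *
wheel(8,3,(536,-20))"'
python3 -m pendant '[[[1,6,0,0,0,0,-1],[0,0,0,0,0,0,-1]]]'; eval "$R"
python3 -m pendant '[[[0,6,0,0,0,0,-1],[0,0,0,0,0,0,-1]]]'; eval "$R"
python3 -m pendant '[[[-1,6,0,0,0,0,-1],[0,0,0,0,0,0,-1]]]'; eval "$R"
```

```text
time_s: 17.1
ee_pos: [557.8, 66.1, 119.9]
tcp_rot: [0.003, 0.974, -0.224, -0.008]
wrist_force: [0.3, 4.8, 1.0]
gripper_width: 15.3
t 17.1 tcp [557.8  66.1 119.9] w 15.312475055478727 F [0.3 4.8 1. ] READ mm 8.17 (array([536. , -20.4]), np.float32(51.0), np.float32(240.0))
grip r 39.9  wheel psi_world 357.6
[-0,6] [-1,6] [-2,5] 
time_s: 17.35
ee_pos: [557.9, 72.5, 120.0]
tcp_rot: [0.003, 0.974, -0.224, -0.008]
wrist_force: [-1.1, 4.3, 1.5]
gripper_width: 15.4
t 17.35 tcp [557.9  72.5 120. ] w 15.377834543389556 F [-1.1  4.3  1.5] READ mm 5.38 (array([536. , -20.4]), np.float32(43.0), np.float32(240.0))
grip r 40.2  wheel psi_world 6.7
[-1,5] [-2,5] [-3,5] 
time_s: 17.6
ee_pos: [556.9, 78.6, 119.9]
tcp_rot: [0.003, 0.974, -0.224, -0.008]
wrist_force: [-2.8, 3.3, 1.8]
gripper_width: 15.2
t 17.6 tcp [556.9  78.6 119.9] w 15.15893926045667 F [-2.8  3.3  1.8] READ mm 3.34 (array([536.2, -20. ]), np.float32(40.0), np.float32(240.0))
grip r 40.4  wheel psi_world 15.5
[-2,5] [-3,5] [-3,5]
```

The flanks are symmetric. Equal-reading midpoints are 347.0°, 347.6° and 347.1°, so the peak is at ψ ≈ 347.2°. Going back there, which puts the TCP near (556.6, 59.0).

```bash
python3 -m pendant '[[[1,-6,0,0,0,0,-1],[0,-6,0,0,0,0,-1],[-1,-6,0,0,0,0,-1],[0,0,0,0,0,0,-1],[0,0,0,0,0,0,-1]]]'; python3 -c "
from h import *
wheel(5,1,(536,-20))"
```

```text
time_s: 18.15
ee_pos: [557.5, 63.6, 119.9]
tcp_rot: [-0.001, 0.975, -0.223, -0.008]
wrist_force: [-0.2, 1.4, 0.7]
gripper_width: 15.2
t 18.15 tcp [557.5  63.6 119.9] w 15.249643606522458 F [-0.2  1.4  0.7] READ mm 8.93 (array([535.7, -20.5]), np.float32(40.0), np.float32(240.0))
grip r 39.8  wheel psi_world 353.9
[0,3]
```

```bash
python3 -m pendant '[[[-1,-5.5,0,0,0,0,-1],[0,0,0,0,0,0,-1],[0,0,0,0,0,0,-1]]]'; python3 -c "
from h import *
wheel(5,1,(536,-20))"
```

```text
time_s: 18.5
ee_pos: [556.2, 58.1, 119.9]
tcp_rot: [-0.001, 0.975, -0.223, -0.008]
wrist_force: [0.4, 1.9, 0.3]
gripper_width: 15.2
t 18.5 tcp [556.2  58.1 119.9] w 15.157837609093724 F [0.4 1.9 0.3] READ mm 9.18 (array([535.8, -20.3]), np.float32(43.0), np.float32(240.0))
grip r 39.6  wheel psi_world 345.8
[1,3]
```

Within about 2° of the crest. A small nudge forward should centre it.

```bash
python3 -m pendant '[[[0,2,0,0,0,0,-1],[0,0,0,0,0,0,-1],[0,0,0,0,0,0,-1]]]'; python3 -c "
from h import *
wheel(5,1,(536,-20))"
```

```text
time_s: 18.85
ee_pos: [556.6, 59.2, 119.9]
tcp_rot: [0.0, 0.975, -0.223, -0.007]
wrist_force: [-0.4, -0.3, 1.2]
gripper_width: 15.1
t 18.85 tcp [556.6  59.2 119.9] w 15.076995358991535 F [-0.4 -0.3  1.2] READ mm 9.28 (array([536.1, -20.4]), np.float32(48.0), np.float32(240.0))
grip r 39.6  wheel psi_world 347.5
[1,3]
```

Reading 9.28 mm at ψ 347.5°, which is the crest. Releasing, going straight up, and checking.

```bash
python3 -m pendant '[[[0,0,0,0,0,0,-0.3],[0,0,0,0,0,0,-0.2],[0,0,0,0,0,0,-0.1],[0,0,0,0,0,0,0],[0,0,20,0,0,0,0],[0,0,30,0,0,0,0],[0,0,40,0,0,0,0],[0,0,0,0,0,0,0],[0,0,0,0,0,0,0]]]'; python3 -c "
from h import *
wheel(5,1,(536,-20)); d=models.trace('wrist','grip_point')
for k in d[:2]:
    v,u=np.nonzero(k['pixels']);g=ray('wrist',(u.mean(),v.mean()),115);print(k['p'],g,np.degrees(np.arctan2(*(g[:2]-S)[::-1]))%360)
c=cam('wrist');im=vision.get_image('wrist');p=proj('wrist',(536,-20,58),c).astype(int);save(cv2.resize(im,None,fx=1.25,fy=1.25),'w9.png')"
```

```text
time_s: 19.8
ee_pos: [554.4, 60.0, 210.7]
tcp_rot: [0.0, 0.975, -0.223, -0.01]
wrist_force: [-0.2, -0.8, -0.7]
gripper_width: 42.7
t 19.8 tcp [554.4  60.  210.7] w 42.7063386449531 F [-0.2 -0.8 -0.7] READ mm 9.3 (array([535.6, -20.4]), np.float32(91.0), np.float32(249.0))
grip r 37.3  wheel psi_world 347.9
[1,3] 
0.59 [557.26945271  58.86377034 115.        ] 347.2114738173493
0.19 [558.3031532  -17.81814757 115.        ] 295.262596919045
```

View pics/w9.png

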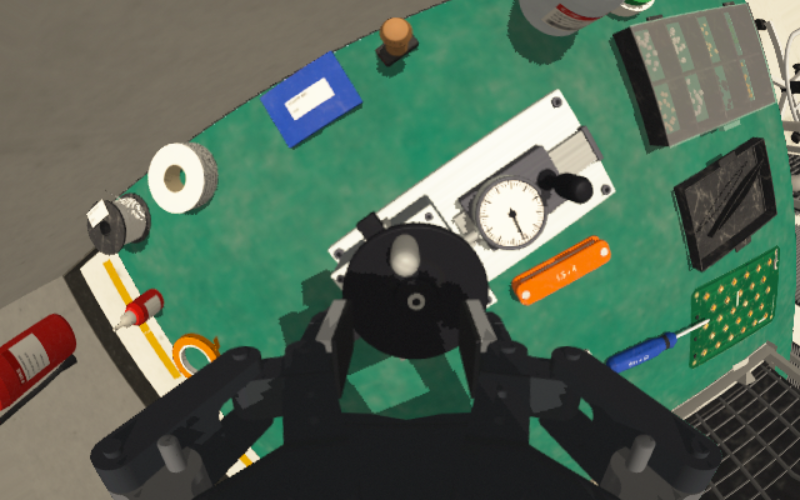

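The gripper is clear and the needle still reads 9.3 mm after release. The grip is at ψ 347.2° by the independent trace, and the other items lie undisturbed. Handing in.

```bash
python3 -c "
from rig import ctrl
print(ctrl.hand_in())"
```

```text
the job is handed in; nothing more can be done
None
```

The unit is standing with the main lobe's peak under the plunger. I've let go and handed the job in at about 20 s of the 69 s allowed.

- **Preload:** I pushed the slide in until the dial read 4.6 mm, more than intended, so I backed it off to about 1.5 mm on the base circle before turning anything.
- **Full turn:** I turned the handwheel anticlockwise right round. The small lobe crested near wheel angle 204° (measured in the robot's world frame) at just over 5 mm. The reading came back to 1.5 mm at the start angle.
- **Main lobe:** A second, finer pass put the peak at about 347°. Equal readings on either side gave midpoints of 347.0°, 347.1° and 347.6°. I stopped at 347.5°.
- **Last checks:** After release the dial still read 9.3 mm, and a separate image trace put the grip at 347.2°. The highest reading anywhere was 9.3 mm of the 12 mm stroke. In the last picture the hex key, USB stick and tape lie undisturbed.

Three things did not fully agree:
- The 9.3 mm peak is about 0.2 mm under the 9.5 mm expected, which I put down to the dial reader's accuracy.
- The two turning directions differed by about 1° on where the peak lies.
- For part of the first turn the finger link hid the dial, and the top-camera readings I tried instead were unreliable. I re-gripped with the tool turned so the dial stayed in view for the second pass over the main lobe.

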